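# Load the blood analyser's reagent stations and sample plate

## Robot

A 6-joint arm with a two-finger parallel gripper is mounted at the origin on the work surface. World frame = base frame: x ahead of the robot, y to its left, z up, the work surface at z = 0. Lengths are in mm, angles in rad, forces in N, time in s.
With the tool pointing down it reaches from about 300 to 775 mm from the base axis. Payload 14.6 kg.
Tool frame: the origin (TCP) lies at the very end of the fingers, on their centre line; the grasp point (between the pads) lies 19 mm behind it; z points along the fingers, y is the line along which they close (so a half turn about z gives the same grasp; the last joint's range is limited). The gripper opens to 94 mm and grips with 3 to 60 N. Pads are 16 mm wide; open, the fingers measure 119 mm over their backs; the gripper's body (75 mm by 177 mm) begins 78 mm behind the grasp point.
Start: joints at [1.071, 0.3, 1.521, -0, 1.321, -0.067], TCP at [230.674, 499.278, 205.446] pointing down, gripper open.
Joint ranges: [-3.03, 3.03], [-0.79, 2.21], [0.23, 2.52], [-1.04, 4.18], [0, 3.07], [-2.55, 2.55]. Speed limits (rad/s): [2.22, 2.22, 2.57, 3.14, 3.14, 3.14].

## Interface

Orientations are given as [roll, pitch, yaw] about the fixed x, y, z axes, in that order (R = Rz(yaw) Ry(pitch) Rx(roll)).
In Python, from cell import manip, camera, get_calibration gives the robot as it stands. The module is installed in compiled form; this text tells all that it offers.
- The arm moves only by the tool jog_arm, never from a script. Its argument "plan" is one flat list of numbers, 6 for each row, row after row: the shift along the world's x, y, z in m, then the turn, a rotation vector about the world's x, y, z in degrees. A call has 1 to 20 rows; each row is the pose to reach, as a shift and turn from the pose commanded when the call began; what a row does not reach only later rows make up. A row lasts 1/10 s, in which the tool goes at most 50 mm and 8.59 degrees, less where a joint would pass 70% of its speed; a pose out of reach is approached as far as the arm can. A call with a gripper value outside its range is refused whole. "claw" is the finger opening in m, from 0 to 0.094, set as the call begins (left out, the last holds). The fingers move at their own pace and stop on an object; "force" is the grip in N (left out, the last holds). Time passes only in rows, so rows that repeat a pose let the fingers close. It gives the time, the measured TCP pose, the force, the opening and the grip force at its end, in the units of the state.
- manip.read_state(): the state, without advancing time (a new reading comes with each control period).
- camera(name): name is "side" or "top"; returns (picture, depth): 384x512x3 uint8, red, green, blue; 384x512 float32, mm along the optical axis (not along the pixel's ray), 0 where there is no reading.
- get_calibration(name): a dict with "fx", "fy", "cx", "cy" (pixels), "k1" (the pictures are not rectified: a ray, as slopes to the right and down, at radius r is drawn at 1 + k1 r^2 times it, then the intrinsics apply), "origin" and "attitude" of the camera in the world. Camera axes: x right, y down, z forward; pixel columns grow to the right and rows downward; lengths in mm; the calibration is good to about 2 mm. A picture is of the moment at which its call begins. get_calibration takes no time and is no camera call.
- manip.sign_off(): hands the job in; it is judged then, once.
The state is a dict: "clock": time; "joints": joint angles; "qd": joint speeds; "effort": joint torques, N m; "eef_pos": TCP position; "eef_rot": TCP orientation; "wrist_force": force on the tool from outside, world axes, zero at the start; "moment": the same for the moment, N m; "finger_gap": finger opening in mm; "finger_force": force on a finger pad.
Only numpy, scipy, OpenCV 4.12 (cv2) and the standard library are available. Lean on these libraries where they do the work, as an engineer would, in place of code of your own. Each camera call takes 0.05 s, during which the arm holds its last target. There are 200 camera calls.

## Task

Get the blood analyser ready for its next run: stand each reagent bottle inside the ring of its cap's colour, and flip the toggle clamp on the mixer fully open, take the sample block out and set it flat inside the white outline on the loading plate, its long sides along the outline's long sides. Set things down gently rather than dropping them, do not tip anything over, do not pull the block while it is still clamped, and leave the clamp open; the order is yours.

Things in the scene. Friction and masses are not known exactly. Their poses are not given: they have to be found in the camera images.
- bottle_red_mid (a point): White plastic reagent bottle with a red cap and a red band, standing upright, loose, about 0.1 kg: 85 mm high, straight round body 42 mm in diameter up to 60 mm, cap 33 mm in diameter above 68 mm. The point is on its axis at half height (42.5 mm above its underside); z points up along the bottle.
- bottle_yellow_mid (a point): White plastic reagent bottle with a yellow cap and a yellow band, standing upright, loose, about 0.1 kg: 85 mm high, straight round body 42 mm in diameter up to 60 mm, cap 33 mm in diameter above 68 mm. The point is on its axis at half height (42.5 mm above its underside); z points up along the bottle.
- bottle_blue_mid (a point): White plastic reagent bottle with a blue cap and a blue band, standing upright, loose, about 0.1 kg: 85 mm high, straight round body 42 mm in diameter up to 60 mm, cap 33 mm in diameter above 68 mm. The point is on its axis at half height (42.5 mm above its underside); z points up along the bottle.
- station_red: Reagent station of the red bottle: fixed flat grey disc, 88 mm in diameter, 4 mm thick, with a painted red ring (inner diameter 66 mm, outer 80 mm; no raised rim). Origin at the centre of its underside, z up; a bottle stands on it 4 mm above the table.
- station_yellow: Reagent station of the yellow bottle: fixed flat grey disc, 88 mm in diameter, 4 mm thick, with a painted yellow ring (inner diameter 66 mm, outer 80 mm; no raised rim). Origin at the centre of its underside, z up; a bottle stands on it 4 mm above the table.
- station_blue: Reagent station of the blue bottle: fixed flat grey disc, 88 mm in diameter, 4 mm thick, with a painted blue ring (inner diameter 66 mm, outer 80 mm; no raised rim). Origin at the centre of its underside, z up; a bottle stands on it 4 mm above the table.
- block_mid (a point): Aluminium sample block, four purple tube caps 12 mm above its top; loose, 0.3 kg; 70 (its x) x 44 (y) x 45 mm high. Point: middle of the metal, 22.5 mm above its underside. Starts flat in a fixed white mixer (205 x 140 mm), on its platform 40 mm above the table, within stops 4 to 6 mm high, clamped at its +x end. Its x points level to the clamp hinge, 85 mm off. Room for fingers at its long sides.
- load_plate: Analyser loading plate: fixed dark steel plate 124 (its x) x 98 (y) mm, 6 mm thick, flat, with a painted white rectangular outline, 94 x 68 mm inside, long sides along its x. Origin at the centre of its underside, z up; the block stands on it 6 mm above the table.
- clamp (a joint): Toggle clamp angle, rad. 0: closed, 66 mm arm level over the block's end. 1.9: fully open, arm up and leaning back clear of the block. Hinge axis level, 100 mm above the table, along the block's y. Opens by swinging the knob over the hinge, away from the block (block's +x). Past centre (beyond 0.6) it falls open by its weight, below 0.3 it falls shut; about 1 N at the knob.
- clamp_knob (a point): Centre of the orange ball knob, 28 mm in diameter, on the clamp's handle (10 mm steel rod), 100 mm from the hinge axis. Closed, the handle leans 0.35 rad from upright towards the block: knob 194 mm above the table, 51 mm from the block's middle along the block's x. Fully open the handle lies level, pointing away from the block.
Not all that is in view belongs to the job. Leave any turquoise look-alike of the part that bears bottle_blue_mid alone. What is shaped like the station_yellow but brown is not meant.

How it is judged (in metres and radians):
On the way:
1. the toggle clamp is flipped fully open (value of joint clamp above 1.6 rad), for 0.2 s.
At the end, for the whole second after the job is handed in: Each bottle upright on its own colour's station within 12 mm of centre (inside the ring); block flat on the loading plate within 12 mm of centre and 0.2 rad of its long direction, either way round; clamp open beyond 1.6 rad; all released and at rest (horizontal distance between bottle_red_mid and station_red below 0.012 m and angle between each of bottle_red_mid, bottle_yellow_mid, bottle_blue_mid, block_mid's own z axis and vertical below 0.1 rad and z of bottle_red_mid in the frame of station_red between 0.042 and 0.0505 m and linear speed of each of bottle_red, bottle_yellow, bottle_blue, block below 0.02 m/s and horizontal distance between bottle_yellow_mid and station_yellow below 0.012 m and z of bottle_yellow_mid in the frame of station_yellow between 0.042 and 0.0505 m and horizontal distance between bottle_blue_mid and station_blue below 0.012 m and z of bottle_blue_mid in the frame of station_blue between 0.042 and 0.0505 m and horizontal distance between block_mid and load_plate below 0.012 m and angle between the x axis of block_mid and the x axis of load_plate, either way round below 0.2 rad and z of block_mid in the frame of load_plate between 0.024 and 0.0325 m and value of joint clamp above 1.6 rad); the robot touches nothing.
It fails at once if a bottle or the block is tipped over (more than 0.7 rad) (angle between any of bottle_red_mid, bottle_yellow_mid, bottle_blue_mid, block_mid's own z axis and vertical above 0.7 rad).
It fails at once if the block is pulled out of place (more than 12 mm) while the clamp is still closed (below 1.2 rad) (distance of block_mid from where it was at the start of the episode above 0.012 m and value of joint clamp below 1.2 rad).
It fails at once if a bottle or the block is dropped or slammed onto its place (faster than 0.5 m/s within 15 mm of it) ((horizontal distance between bottle_red_mid and station_red below 0.06 m and z of bottle_red_mid in the frame of station_red below 0.0615 m and linear speed of bottle_red above 0.5 m/s) or (horizontal distance between bottle_yellow_mid and station_yellow below 0.06 m and z of bottle_yellow_mid in the frame of station_yellow below 0.0615 m and linear speed of bottle_yellow above 0.5 m/s) or (horizontal distance between bottle_blue_mid and station_blue below 0.06 m and z of bottle_blue_mid in the frame of station_blue below 0.0615 m and linear speed of bottle_blue above 0.5 m/s) or (horizontal distance between block_mid and load_plate below 0.06 m and z of block_mid in the frame of load_plate below 0.0435 m and linear speed of block above 0.5 m/s)).
It also fails if it takes over 128 s, if anything falls off the work surface, if the arm or the gripper's body presses on something with over 40 N, if the wrist force passes 120 N, or if a joint passes its speed limit or range.

## Working session

There is one attempt and no reset: what is moved stays moved. The work goes in short steps, Python scripts to look and compute and a tool call to move; the robot and the scene stay as the last step left them, time stands still between calls to the robot, and variables do not carry over. Pictures are saved under pics/ and viewed, at most 14 in all, crops included, and the job is handed in when it is done.

Besides the shell and the picture viewer there is one more tool, called after ">>>" by a JSON object that holds its "fn" and its "kwargs". jog_arm: Moves the arm, as the interface text tells. Its arguments: {"type":"object","properties":{"plan":{"type":"array"},"claw":{"type":"number"},"force":{"type":"number"}},"required":["plan"]}

```bash
mkdir -p pics; cat > h.py <<'E'
import numpy as np, cv2
from cell import manip, camera, get_calibration
from scipy.spatial.transform import Rotation as R
def cal(n):
    c=get_calibration(n); return c
def rot(c):
    a=np.array(c["attitude"],float)
    return a if a.shape==(3,3) else R.from_euler('xyz',a).as_matrix() if a.size==3 else R.from_quat(a).as_matrix()
def ray(n,uv):
    c=cal(n); K=np.array([[c["fx"],0,c["cx"]],[0,c["fy"],c["cy"]],[0,0,1.]])
    p=cv2.undistortPoints(np.array(uv,float).reshape(-1,1,2),K,np.array([c["k1"],0,0,0,0.])).reshape(-1,2)
    d=np.c_[p,np.ones(len(p))]@rot(c).T
    return np.array(c["origin"],float),d
def onplane(n,uv,z):
    o,d=ray(n,uv); return o+d*((z-o[2])/d[:,2])[:,None]
E
python3 - <<'E'
from h import *
for n in("top","side"):
    print(get_calibration(n)); p,d=camera(n); np.savez(f"pics/{n}0.npz",p=p,d=d)
    cv2.imwrite(f"pics/{n}0.png",cv2.resize(p[:,:,::-1],(800,600),interpolation=cv2.INTER_CUBIC))
print(manip.read_state())
E
```

```text
{'fx': 379.2134746877079, 'fy': 379.2134746877079, 'cx': 256.7245852491121, 'cy': 187.26128815191126, 'k1': -0.0602991392533875, 'origin': array([3.23294682e+02, 3.77464351e-01, 1.17671509e+03]), 'attitude': array([-2.94405017, -0.00762859, -1.58969991])}
{'fx': 424.7030783172529, 'fy': 424.7030783172529, 'cx': 251.3820779990064, 'cy': 193.49487321644867, 'k1': -0.11177069161810399, 'origin': array([ 302.01378981, -996.18932464,  846.08687294]), 'attitude': array([-2.17980799e+00,  3.68666973e-04, -2.40571805e-01])}
{'clock': 0.1, 'joints': array([ 1.07140946e+00,  3.00423513e-01,  1.52149173e+00, -1.05628331e-05,
        1.32070055e+00, -6.66235366e-02]), 'qd': array([-0.0009531 , -0.00070436, -0.00101426,  0.00017197, -0.00078914,
        0.00202588]), 'effort': array([ 1.90707637e-03, -5.32645547e+01, -3.53282762e+01,  7.09290197e-02,
        2.34800298e-02, -3.74457125e-05]), 'eef_pos': array([230.56841139, 499.08975984, 204.95023176]), 'eef_rot': array([-3.14057111e+00, -5.79056991e-05,  2.70883191e+00]), 'wrist_force': array([-0.3858347 ,  0.26025897, -0.28271749]), 'moment': array([-0.03546193, -0.00708541, -0.01095612]), 'finger_force': 0.0, 'finger_gap': 94.09531264969239}
```

View pics/top0.png

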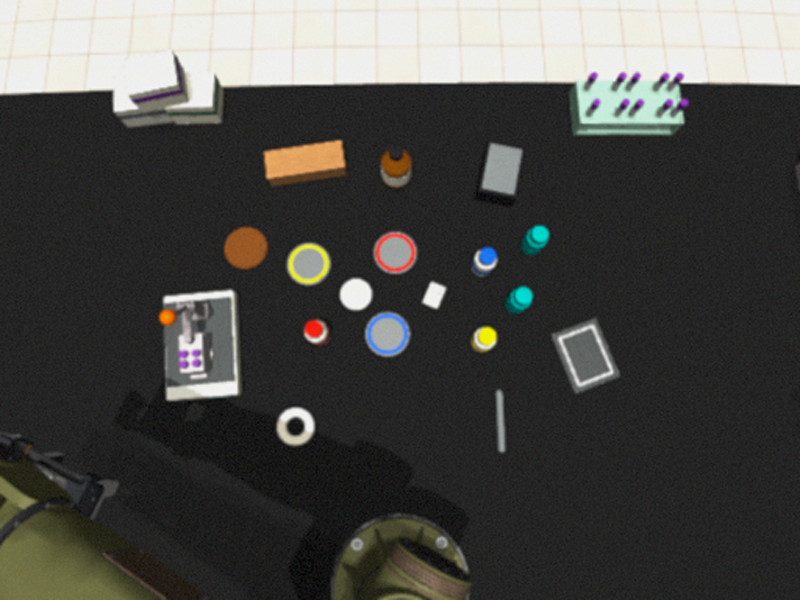

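View pics/side0.png

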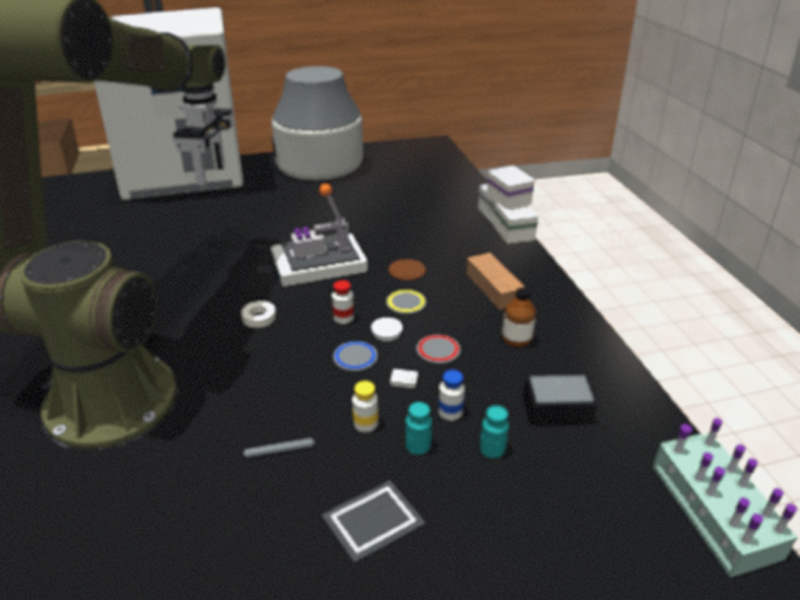

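The top view (800x600) shows the bottles red (315,330), yellow (486,339) and blue (486,260). The stations are yellow (309,264), red (395,252) and blue (387,334), and the load plate is at (586,355). The mixer is at (202,345) with its purple caps at (190,360) and the orange knob at (167,317).

Candidates: the blue bottle is (486,260), because its cap and band are true blue on a white body. The turquoise bottles (538,238) and (521,298) are look-alikes. The yellow-ringed disc (309,264) is station_yellow, and the brown disc (246,247) is not meant. I'll measure and make one enlarged crop to confirm.

```bash
cat >> h.py <<'E'
HUE={"red":((0,7),(173,180)),"orange":((8,14),),"yellow":((24,33),),"blue":((105,122),),"purple":((128,150),)}
def blobs(p,col,smin=120,vmin=70,amin=15):
    h=cv2.cvtColor(p,cv2.COLOR_RGB2HSV); m=np.zeros(p.shape[:2],np.uint8)
    for a,b in HUE[col]: m|=cv2.inRange(h,(a,smin,vmin),(b,255,255))
    n,l,s,c=cv2.connectedComponentsWithStats(m)
    return [(c[i].round(1),s[i,4],s[i,:4]) for i in range(1,n) if s[i,4]>=amin],l
E
python3 - <<'E'
from h import *
for n in("top","side"):
    p=np.load(f"pics/{n}0.npz")["p"]
    for c in HUE:
        for b in blobs(p,c)[0]:
            if b[0][1]>70: print(n,c,b[0],b[1],b[2])
p=np.load("pics/top0.npz")["p"]
crop=p[130:290,90:400,::-1]
cv2.imwrite("pics/crop1.png",cv2.resize(crop,(800,413),interpolation=cv2.INTER_CUBIC))
E
```

```text
top red [252.5 161.6] 177 [240 149  26  25]
top red [200.1 209.6] 116 [194 204  13  12]
top orange [245.5 105.1] 18 [244  99   6  13]
top orange [201.9 111.6] 29 [197 107  11   8]
top orange [214.4 109.4] 40 [209 106  13   8]
top orange [178.6 114.9] 33 [173 111  12   8]
top orange [156.8 158.3] 609 [143 145  29  28]
top orange [106.9 202.7] 73 [101 198  12  11]
top yellow [197.1 168.3] 174 [185 157  25  24]
top yellow [311.7 214.2] 118 [306 208  13  13]
top yellow [305.  222.1] 22 [301 217  10   9]
top blue [312.1 162.8] 108 [307 157  12  12]
top blue [247.4 213.3] 171 [235 201  26  26]
side red [218.4 182.8] 89 [213 179  12   9]
side red [219.1 199.8] 55 [213 197  13   6]
side red [280.2 222.4] 113 [268 214  26  17]
side orange [43.6 78.5] 1334 [23 58 45 54]
side orange [388.3  94.1] 18 [386  91   5   8]
side orange [207.8 120.7] 64 [204 117   9   9]
side orange [322.9 184.9] 671 [301 163  42  44]
side orange [260.1 172. ] 254 [249 166  24  13]
side yellow [259.5 191.3] 89 [248 185  24  15]
side yellow [232.9 248.1] 137 [226 243  15  12]
side blue [227.3 226.5] 127 [215 218  25  18]
side blue [289.5 241.2] 134 [283 236  14  12]
side blue [288.1 260.7] 60 [281 257  16   7]
side purple [190.5 148.1] 18 [188 146   5   6]
side purple [458.1 271. ] 21 [456 268   5   7]
side purple [438.1 274.7] 59 [435 271   8   9]
side purple [472.7 288.5] 26 [471 285   5   8]
side purple [451.9 293.7] 27 [450 290   5   8]
side purple [480.4 297.4] 31 [478 294   6   8]
side purple [459.5 302.9] 29 [457 300   6   7]
side purple [496.5 316.8] 33 [494 313   6   8]
side purple [475.  322.7] 35 [472 319   7   9]
side purple [505.  326.6] 36 [502 323   7   8]
side purple [483.2 333.4] 40 [480 330   7   8]
```

View pics/crop1.png

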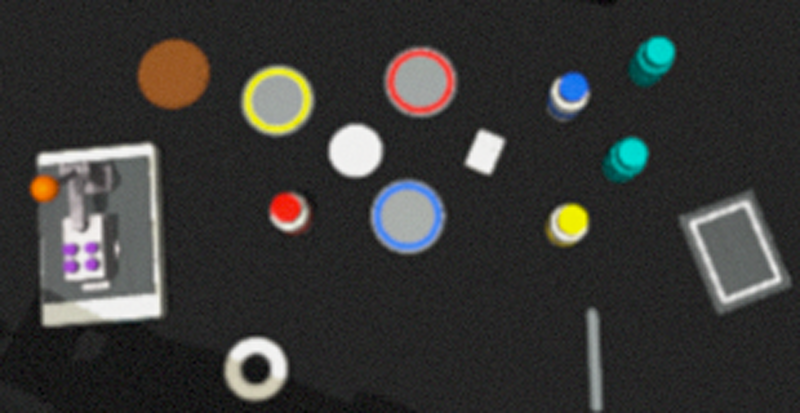

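The crop confirms it: the blue bottle is at (571,92), the yellow at (571,220) and the red at (287,208). The yellow, red and blue rings are at (278,100), (420,82) and (407,216). The brown disc (173,74) and the turquoise pair are left alone.

```bash
python3 - <<'E'
from h import *
T=np.load("pics/top0.npz")["p"];S=np.load("pics/side0.npz")["p"]
def ring(n,p,col,lo):
    bs,l=blobs(p,col)
    b=[x for x in bs if x[2][2]>=20 and x[0][1]>lo and x[1]<300][0]
    x,y,w,h=b[2]; i=l[y:y+h,x:x+w]; 
    lab=np.bincount(i[i>0]).argmax(); ys,xs=np.where(l==lab)
    q=onplane(n,np.c_[xs,ys],4)[:,:2]
    # circle fit
    A=np.c_[2*q,np.ones(len(q))]; s=np.linalg.lstsq(A,(q**2).sum(1),rcond=None)[0]
    return s[:2].round(1),round(float(np.sqrt(s[2]+s[0]**2+s[1]**2)),1)
for c in("red","yellow","blue"):
    print(c,"ring",ring("top",T,c,140),ring("side",S,c,180))
caps={"red":[(200.1,209.6),(218.4,182.8)],"yellow":[(311.7,214.2),(232.9,248.1)],"blue":[(312.1,162.8),(289.5,241.2)],"knob":[(106.9,202.7),(207.8,120.7)]}
for c,(a,b) in caps.items():
    (o1,d1),(o2,d2)=ray("top",[a]),ray("side",[b]); d1,d2=d1[0],d2[0]
    t=np.linalg.lstsq(np.c_[d1,-d2],o2-o1,rcond=None)[0]; P,Q=o1+t[0]*d1,o2+t[1]*d2
    print(c,"tri",((P+Q)/2).round(1),"gap",np.linalg.norm(P-Q).round(1),"top@85",onplane("top",[a],85)[0].round(1),"side@77",onplane("side",[b],77)[0].round(1))
# purple
h=cv2.cvtColor(T,cv2.COLOR_RGB2HSV)
m=cv2.inRange(h,(125,60,40),(160,255,255)); m[:190]=0; m[250:]=0; m[:,200:]=0
n,l,s,c=cv2.connectedComponentsWithStats(m)
for i in range(1,n): print("purple",c[i].round(1),s[i,4],onplane("top",[c[i]],97)[0].round(1))
ys,xs=np.where(m); print("mean",onplane("top",[(xs.mean(),ys.mean())],97))
# plate outline
for nm,p,box in(("top",T,(195,260,345,405)),("side",S,(300,365,200,275))):
    g=cv2.cvtColor(p,cv2.COLOR_RGB2GRAY); m=np.zeros_like(g); y0,y1,x0,x1=box
    m[y0:y1,x0:x1]=(g[y0:y1,x0:x1]>150)*255; ys,xs=np.where(m)
    q=onplane(nm,np.c_[xs,ys],6)[:,:2].astype(np.float32); print(nm,"plate",cv2.minAreaRect(q),len(q))
# mixer white frame
g=cv2.cvtColor(T,cv2.COLOR_RGB2HSV); print("pix depth caps", np.load("pics/top0.npz")["d"][225:240,115:130].min())
E
python3 - <<'E'
import cv2,numpy as np
p=np.load("pics/top0.npz")["p"][180:262,98:160,::-1]; q=np.load("pics/side0.npz")["p"][110:185,165:245,::-1]
a=cv2.resize(p,None,fx=7,fy=7,interpolation=cv2.INTER_CUBIC)[:520]; b=cv2.resize(q,(360,338),interpolation=cv2.INTER_CUBIC)
o=np.zeros((574,800,3),np.uint8); o[:a.shape[0],:a.shape[1]]=a; o[:338,440:800]=b; cv2.imwrite("pics/crop2.png",o)
E
```

```text
red ring (array([643.4,  -1.1]), 36.8) (array([640.1,   2.1]), 37.9)
yellow ring (array([622.8, 176.1]), 36.9) (array([619.6, 180.2]), 38.3)
blue ring (array([476.1,  17.2]), 36.8) (array([472.6,  20.2]), 38.0)
red tri [475.9 154.2  81.4] gap 5.9 top@85 [478.3 153.5  85. ] side@77 [473.8 160.4  77. ]
yellow tri [ 456.5 -169.9   84.9] gap 5.1 top@85 [ 459.1 -170.1   85. ] side@77 [ 455.5 -161.6   77. ]
blue tri [ 611.  -178.4   84.1] gap 4.7 top@85 [ 613.1 -178.6   85. ] side@77 [ 611.3 -171.3   77. ]
knob tri [482.5 383.8 197.9] gap 3.9 top@85 [503.1 428.   85. ] side@77 [513.8 640.6  77. ]
purple [116.4 226.3] 24 [432.2 391.8  97. ]
purple [124.9 225.4] 19 [434.4 367.3  97. ]
purple [116.5 233. ] 26 [413.1 390.6  97. ]
purple [125. 232.] 21 [415.6 366.2  97. ]
mean [[423.26071727 380.30642778  97.        ]]
top plate ((424.97064208984375, -377.1342468261719), (107.40717315673828, 81.38665771484375), 19.219722747802734) 300
side plate ((422.4444885253906, -375.4585876464844), (108.02767944335938, 81.84138488769531), 18.969789505004883) 437
pix depth caps 1066.6919
```

View pics/crop2.png

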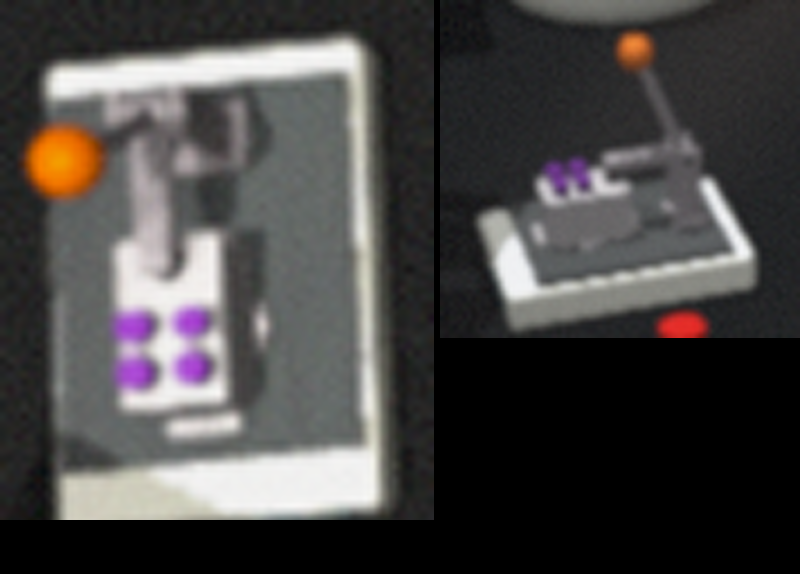

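Top and side rays agree to about 4 mm, which fits the calibration, so I'll average them. The ring radii come out at 36.8 and 38 mm (expected 36.5), and cap heights are about 85 mm. The second crop shows the block's white top at (115..228, 235..408), with its x axis pointing up to the clamp and the purple caps on its -x half. Next I'll pin down the block and knob.

```bash
python3 - <<'E'
from h import *
c=np.array([(115,240),(228,232),(122,410),(228,405)])/7+np.array([98,180])-0.4
q=onplane("top",c,85)[:,:2]; print("corners",q.round(1).tolist(),"mean",q.mean(0).round(1), "long",np.linalg.norm(q[0]-q[2]),np.linalg.norm(q[1]-q[3]),"wid",np.linalg.norm(q[0]-q[1]))
k=(np.array([(45,70),(360,45),(62,515),(382,500)])/7+np.array([98,180])-.4)
q=onplane("top",k,40)[:,:2]; 
for a,b in((0,2),(1,3),(1,0),(3,2)): v=q[a]-q[b]; print("mixer edge",v.round(1),np.degrees(np.arctan2(v[1],v[0])).round(1))
print("knob",onplane("top",[(106.9,202.7)],194)[0],onplane("side",[(207.8,120.7)],194)[0])
d=np.load("pics/top0.npz")["d"]; print("depth block top",d[218:222,118:128].round(0))
S=np.load("pics/side0.npz")["p"]; h=cv2.cvtColor(S,cv2.COLOR_RGB2HSV)
m=cv2.inRange(h,(125,60,40),(160,255,255)); m[:140]=0;m[160:]=0;m[:,:180]=0;m[:,215:]=0
ys,xs=np.where(m); print("side caps",onplane("side",[(xs.mean(),ys.mean())],94))
E
```

```text
corners [[469.8, 405.0], [472.4, 357.6], [399.3, 398.5], [400.8, 354.5]] mean [435.6 378.9] long 70.76920216728944 71.68952465317452 wid 47.51066912759174
mixer edge [193.2  18.2] 5.4
mixer edge [197.3  16.1] 4.7
mixer edge [   8.8 -139.3] -86.4
mixer edge [   4.7 -137.2] -88.0
knob [485.14483972 385.27558004 194.        ] [481.56931245 391.62251468 194.        ]
depth block top [[1070. 1077. 1078. 1076. 1079. 1087. 1092. 1094. 1094. 1091.]
 [1088. 1093.    0. 1092. 1094. 1092. 1094. 1094. 1093. 1093.]
 [1095.    0. 1091. 1092. 1088. 1090. 1090. 1089. 1093. 1090.]
 [1087. 1090. 1088. 1095. 1091. 1093. 1094. 1089. 1086. 1094.]]
side caps [[419.64291064 388.65774146  94.        ]]
```

>>> {"fn": "jog_arm", "kwargs": {"plan": [0.04, -0.03, 0, 0, 0, -8.5, 0.08, -0.05, 0, 0, 0, -17, 0.12, -0.08, 0, 0, 0, -25.5, 0.15, -0.1, 0, 0, 0, -34, 0.15, -0.11, 0, 0, 0, -42.5, 0.15, -0.112, 0, 0, 0, -51, 0.16, -0.114, 0, 0, 0, -59.5, 0.16, -0.114, 0, 0, 0, -68, 0.16, -0.114, 0, 0, 0, -76.5, 0.16, -0.114, 0, 0, 0, -85, 0.16, -0.114, 0, 0, 0, -93.5, 0.16, -0.114, 0, 0, 0, -102, 0.16, -0.114, 0, 0, 0, -110.5, 0.16, -0.114, 0, 0, 0, -119, 0.16, -0.114, 0, 0, 0, -127.5, 0.16, -0.114, 0, 0, 0, -136, 0.18, -0.114, -0.01, 0, 0, -144.5, 0.2, -0.114, -0.02, 0, 0, -150.7, 0.204, -0.114, -0.03, 0, 0, -150.7, 0.204, -0.114, -0.03, 0, 0, -150.7], "claw": 0}}

```text
clock: 2.1
eef_pos: [434.1, 384.7, 173.5]
eef_rot: [3.14, 0.003, 0.081]
wrist_force: [-1.4, -0.2, -0.4]
finger_gap: 0.3
finger_force: 0.0
```

>>> {"fn": "jog_arm", "kwargs": {"plan": [0.015, 0.001, 0, 0, 0, 0, 0.025, 0.002, 0, 0, 0, 0, 0.035, 0.003, 0, 0, 0, 0, 0.045, 0.004, 0, 0, 0, 0, 0.055, 0.004, 0, 0, 0, 0, 0.065, 0.005, 0, 0, 0, 0, 0.075, 0.006, 0, 0, 0, 0, 0.085, 0.007, 0, 0, 0, 0, 0.095, 0.007, 0, 0, 0, 0, 0.105, 0.008, 0, 0, 0, 0, 0.115, 0.009, 0, 0, 0, 0, 0.125, 0.01, 0, 0, 0, 0, 0.125, 0.01, 0, 0, 0, 0, 0.105, 0.008, 0.03, 0, 0, 0, 0.08, 0.006, 0.07, 0, 0, 0, 0.04, 0.003, 0.1, 0, 0, 0, 0, 0, 0.1, 0, 0, 0, -0.05, 0, 0.1, 0, 0, 0, -0.1, 0, 0.1, 0, 0, 0, -0.1, 0, 0.1, 0, 0, 0]}}

```text
clock: 4.1
eef_pos: [330.5, 385.3, 276.3]
eef_rot: [-3.141, -0.0, 0.082]
wrist_force: [0.7, -0.3, -0.3]
finger_gap: 0.7
finger_force: 0.0
```

```bash
python3 - <<'E'
from h import *
p,_=camera("top"); q,_=camera("side"); np.savez("pics/1.npz",p=p,q=q)
print([ (n,b[0],b[1]) for n,i in(("top",p),("side",q)) for b in blobs(i,"orange")[0] if b[1]<150])
b=cv2.resize(q[100:200,150:290,::-1],(800,571),interpolation=cv2.INTER_CUBIC)
a=cv2.resize(p[170:262,80:160,::-1],(330,380)); b[191:571,470:800]=a; cv2.imwrite("pics/clamp.png",b)
E
```

```text
[('top', array([246.3, 103.2]), np.int32(28)), ('top', array([259.9,  99.1]), np.int32(16)), ('top', array([214.1, 109.4]), np.int32(50)), ('top', array([197.2, 111.9]), np.int32(17)), ('top', array([178.1, 115.2]), np.int32(28)), ('top', array([117.9, 162.1]), np.int32(63)), ('side', array([74.4,  0.8]), np.int32(95)), ('side', array([169.7,  90.9]), np.int32(102)), ('side', array([155.1,  92.4]), np.int32(53)), ('side', array([244.6, 138.1]), np.int32(58))]
```

View pics/clamp.png

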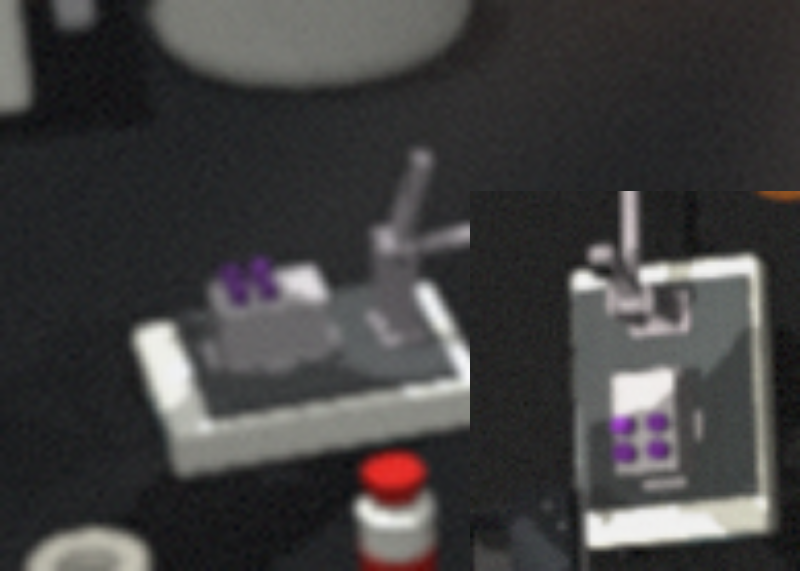

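The clamp is open: the arm is up at (420,155), the handle is level at (440,238), and the block's top is fully visible. I'll re-measure the block.

```bash
python3 - <<'E'
from h import *
z=np.load("pics/1.npz"); p,s=z["p"],z["q"]
for a,b,n in(((117.9,162.1),(244.6,138.1),"knob"),): print(onplane("top",[a],100)[0],onplane("side",[b],100)[0])
g=cv2.cvtColor(p,cv2.COLOR_RGB2GRAY); h=cv2.cvtColor(p,cv2.COLOR_RGB2HSV)
m=((g>130)|((h[...,0]>120)&(h[...,0]<160)&(h[...,1]>60)&(h[...,2]>50))).astype(np.uint8)
m[:212]=0;m[239:]=0;m[:,:111]=0;m[:,132:]=0
m=cv2.morphologyEx(m,cv2.MORPH_CLOSE,np.ones((3,3)))
n,l,st,c=cv2.connectedComponentsWithStats(m); i=1+st[1:,4].argmax(); ys,xs=np.where(l==i)
q=onplane("top",np.c_[xs,ys],85)[:,:2].astype(np.float32); print(st[i],cv2.minAreaRect(q),q.mean(0))
h=cv2.cvtColor(s,cv2.COLOR_RGB2HSV); g=cv2.cvtColor(s,cv2.COLOR_RGB2GRAY)
for r in range(212,242,3): print(r,cv2.cvtColor(p,cv2.COLOR_RGB2GRAY)[r,108:138])
E
```

```text
[621.45995585 396.36311737 100.        ] [619.04099145 405.03085105 100.        ]
[113 212  17  26 364] ((438.20440673828125, 382.9527587890625), (72.27699279785156, 46.82197952270508), 2.491935968399048) [437.88925 381.99432]
212 [ 95  95  96  99  96 101  99  96  92  95  95  95  96  99 103 111 127 134
 145 138 126 119 118  97  95  90  89  93 101 103]
215 [ 96 100 102  98  99 113 164 209 229 232 236 235 236 235 237 236 237 238
 237 240 234 158  90  73  65  69  67  70  76  73]
218 [ 98  97  99  98 101 113 164 220 233 236 239 237 239 238 239 236 238 236
 236 227 198 134  80  67  67  64  62  67  67  66]
221 [ 98  96  96 102 100 114 162 219 235 237 238 238 236 235 237 235 224 195
 168 159 155 117  77  66  69  69  64  63  63  69]
224 [100 100  98  96  98 104 135 172 179 168 153 139 152 157 142 116 100  93
  90 104 135 119  86  67  66  77 107 134  91  70]
227 [ 90  71  61  62  65  75  91  99  96  83  68  75 113 145 138 111  88  79
  75  89 120 122  89  69  65  72  99 134  95  65]
230 [ 85  71  65  65  65  66  83 104 122 115 118 136 155 162 154 134 111 109
 107 123 141 139  99  71  69  67  78  89  72  62]
233 [ 89  67  63  62  66  62  72  76  76  77  68  63  98 136 137 101  79  71
  65  63 105 125 100  71  69  65  64  62  65  65]
236 [ 92  71  64  67  67  65  74 109 139 138 135 140 152 161 163 160 156 157
 159 153 160 148 106  69  65  68  65  70  62  66]
239 [ 92  70  63  67  62  64  67  73  80  78  74  76  78  77  79  88  96  95
 100  99 105 110 120 113  89  64  62  66  64  68]
```

>>> {"fn": "jog_arm", "kwargs": {"plan": [0.04, 0, 0, 0, 0, 0, 0.08, -0.001, 0, 0, 0, 0, 0.1, -0.002, -0.02, 0, 0, 0, 0.1, -0.002, -0.06, 0, 0, 0, 0.1, -0.002, -0.1, 0, 0, 0, 0.1, -0.002, -0.13, 0, 0, 0, 0.1, -0.002, -0.13, 0, 0, 0, 0.1, -0.002, -0.15, 0, 0, 0, 0.1, -0.002, -0.17, 0, 0, 0, 0.1, -0.002, -0.185, 0, 0, 0, 0.1, -0.002, -0.2, 0, 0, 0, 0.1, -0.002, -0.21, 0, 0, 0, 0.1, -0.002, -0.217, 0, 0, 0, 0.1, -0.002, -0.223, 0, 0, 0, 0.1, -0.002, -0.223, 0, 0, 0], "claw": 0.07}}

```text
clock: 5.7
eef_pos: [434.6, 383.2, 52.0]
eef_rot: [3.141, 0.001, 0.079]
wrist_force: [-0.5, -0.9, 0.2]
finger_gap: 70.0
finger_force: 0.0
```

>>> {"fn": "jog_arm", "kwargs": {"plan": [0, 0, 0, 0, 0, 0, 0, 0, 0, 0, 0, 0, 0, 0, 0, 0, 0, 0, 0, 0, 0, 0, 0, 0, 0, 0, 0, 0, 0, 0, 0, 0, 0, 0, 0, 0, 0, 0, 0, 0, 0, 0, 0, 0, 0, 0, 0, 0], "claw": 0.03, "force": 20}}

```text
clock: 6.5
eef_pos: [435.0, 381.6, 52.9]
eef_rot: [3.139, 0.0, 0.078]
wrist_force: [-0.5, -14.5, 9.2]
finger_gap: 43.8
finger_force: 20.0
```

>>> {"fn": "jog_arm", "kwargs": {"plan": [0, -0.003, 0, 0, 0, 0, 0, -0.003, 0.004, 0, 0, 0, 0, -0.003, 0.01, 0, 0, 0, 0, -0.003, 0.02, 0, 0, 0, 0, -0.003, 0.04, 0, 0, 0, 0, -0.003, 0.06, 0, 0, 0, 0, -0.003, 0.09, 0, 0, 0, 0, -0.003, 0.12, 0, 0, 0, 0, -0.003, 0.12, 0, 0, 0], "force": 30}}

```text
clock: 7.4
eef_pos: [435.9, 381.4, 177.2]
eef_rot: [-3.138, -0.006, 0.079]
wrist_force: [0.6, 0.1, -2.8]
finger_gap: 43.9
finger_force: 30.0
```

```bash
python3 - <<'E'
from h import *
s=manip.read_state(); print(s["eef_pos"],s["eef_rot"],s["finger_gap"],s["wrist_force"])
p,_=camera("side"); cv2.imwrite("pics/lift.png",cv2.resize(p[60:220,130:330,::-1],(750,600),interpolation=cv2.INTER_CUBIC))
E
```

```text
[435.86723077 381.41898302 177.18154213] [-3.13756941 -0.00611577  0.07885702] 43.89396721157062 [ 0.61008285  0.14460625 -2.84312731]
```

View pics/lift.png

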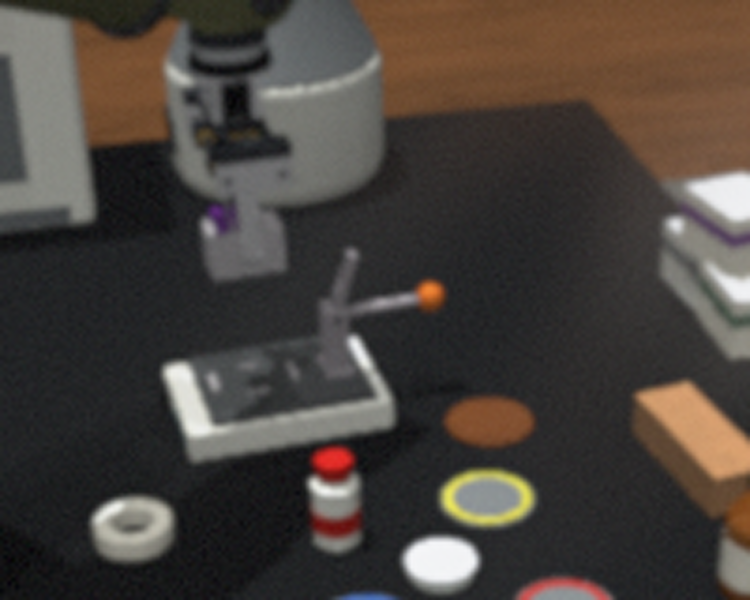

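The block is lifted clear at (245,240), the stops are empty and the clamp stays open. Carrying it to the plate.

>>> {"fn": "jog_arm", "kwargs": {"plan": [0, -0.015, 0, 0, 0, 0, 0, -0.045, 0, 0, 0, 1, 0, -0.09, 0, 0, 0, 2, 0, -0.135, 0, 0, 0, 3, 0, -0.18, 0, 0, 0, 4, 0, -0.225, 0, 0, 0, 5, 0, -0.27, 0, 0, 0, 6, 0, -0.315, 0, 0, 0, 7, 0, -0.36, 0, 0, 0, 8, 0, -0.405, 0, 0, 0, 9, 0, -0.45, 0, 0, 0, 10, -0.002, -0.495, 0, 0, 0, 11, -0.004, -0.54, 0, 0, 0, 12, -0.006, -0.585, 0, 0, 0, 13, -0.008, -0.63, 0, 0, 0, 14, -0.01, -0.675, 0, 0, 0, 14.6, -0.011, -0.71, 0, 0, 0, 14.6, -0.011, -0.74, 0, 0, 0, 14.6, -0.011, -0.757, 0, 0, 0, 14.6, -0.011, -0.757, 0, 0, 0, 14.6]}}

```text
clock: 9.45
eef_pos: [422.0, -378.1, 170.3]
eef_rot: [-3.139, 0.002, 0.331]
wrist_force: [-0.3, 0.1, -3.4]
finger_gap: 43.7
finger_force: 30.0
```

>>> {"fn": "jog_arm", "kwargs": {"plan": [0, 0, 0, 0, 0, 0, 0, 0, 0, 0, 0, 0, 0, 0, -0.02, 0, 0, 0, 0, 0, -0.05, 0, 0, 0, 0, 0, -0.08, 0, 0, 0, 0, 0, -0.1, 0, 0, 0, 0, 0, -0.115, 0, 0, 0, 0, 0, -0.115, 0, 0, 0, 0, 0, -0.115, 0, 0, 0]}}

```text
clock: 10.35
eef_pos: [424.0, -376.7, 58.2]
eef_rot: [3.141, -0.0, 0.334]
wrist_force: [0.1, -0.1, -2.9]
finger_gap: 43.8
finger_force: 30.0
```

```bash
python3 - <<'E'
from h import *
s=manip.read_state(); print(s["eef_pos"],s["eef_rot"],s["finger_gap"],s["wrist_force"])
p,_=camera("side"); q,_=camera("top"); np.savez("pics/2.npz",p=p,q=q)
a=cv2.resize(p[280:380,180:290,::-1],(440,400),interpolation=cv2.INTER_CUBIC); b=cv2.resize(q[190:280,330:410,::-1],(356,400),interpolation=cv2.INTER_CUBIC)
cv2.imwrite("pics/pre.png",np.hstack([a,b]))
E
```

```text
[ 424.03473302 -376.72822111   58.22165154] [ 3.14086461e+00 -3.68262779e-04  3.33804359e-01] 43.84125036911223 [ 0.11114841 -0.13568035 -2.90012278]
```

View pics/pre.png

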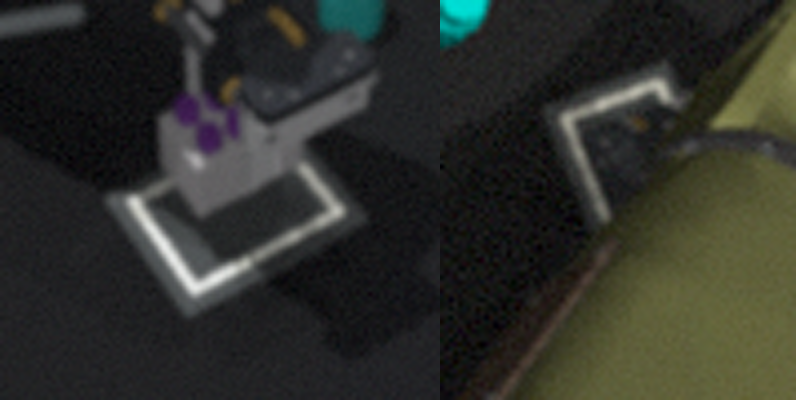

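```bash
python3 - <<'E'
from h import *
c=[(180+200/4,280+215/4),(180+160/4,280+118/4)]
P=onplane("side",c,45)[0]; print("near bottom corner",P, "top-left corner @90",onplane("side",c,90)[1])
a=np.radians(19.1); u=np.array([np.cos(a),np.sin(a)]); v=np.array([-u[1],u[0]])
print("expected corners", [(np.array([424,-376.7])+sx*35*u+sy*22*v).round(1) for sx in(-1,1) for sy in(-1,1)])
E
```

```text
near bottom corner [ 396.65299019 -406.59164669   45.        ] top-left corner @90 [ 382.67063688 -369.74069099   90.        ]
expected corners [array([ 398.1, -408.9]), array([ 383.7, -367.4]), array([ 464.3, -386. ]), array([ 449.9, -344.5])]
```

The block's corners match the prediction to within about 3 mm, so I'll lower it 39 mm and watch the force.

>>> {"fn": "jog_arm", "kwargs": {"plan": [0, 0, -0.01, 0, 0, 0, 0, 0, -0.02, 0, 0, 0, 0, 0, -0.027, 0, 0, 0, 0, 0, -0.031, 0, 0, 0, 0, 0, -0.034, 0, 0, 0, 0, 0, -0.036, 0, 0, 0, 0, 0, -0.037, 0, 0, 0, 0, 0, -0.037, 0, 0, 0]}}

```text
clock: 11.25
eef_pos: [423.7, -376.8, 20.5]
eef_rot: [3.141, -0.0, 0.333]
wrist_force: [0.7, 0.0, -2.8]
finger_gap: 43.4
finger_force: 30.0
```

>>> {"fn": "jog_arm", "kwargs": {"plan": [0, 0, -0.001, 0, 0, 0, 0, 0, -0.002, 0, 0, 0, 0, 0, -0.002, 0, 0, 0]}}

```text
clock: 11.55
eef_pos: [423.8, -376.8, 18.9]
eef_rot: [3.141, -0.0, 0.333]
wrist_force: [-0.6, 1.1, 2.7]
finger_gap: 43.8
finger_force: 30.0
```

Contact: the wrist force went from -2.8 to +2.7 N. Releasing and rising, then on toward the yellow bottle.

>>> {"fn": "jog_arm", "kwargs": {"plan": [0, 0, 0, 0, 0, 0, 0, 0, 0, 0, 0, 0, 0, 0, 0, 0, 0, 0, 0, 0, 0, 0, 0, 0, 0, 0, 0, 0, 0, 0, 0, 0, 0.01, 0, 0, 0, 0, 0, 0.03, 0, 0, 0, 0, 0, 0.06, 0, 0, 0, 0, 0, 0.1, 0, 0, 0, 0, 0, 0.13, 0, 0, 0, 0, 0, 0.15, 0, 0, 0, 0.005, 0.03, 0.15, 0, 0, 0, 0.01, 0.07, 0.15, 0, 0, 0, 0.02, 0.115, 0.15, 0, 0, 0, 0.03, 0.16, 0.15, 0, 0, 0, 0.034, 0.19, 0.15, 0, 0, 0, 0.034, 0.208, 0.15, 0, 0, 0, 0.034, 0.208, 0.15, 0, 0, 0, 0.034, 0.208, 0.15, 0, 0, 0], "claw": 0.07}}

```text
clock: 13.45
eef_pos: [457.8, -169.0, 169.1]
eef_rot: [3.141, -0.001, 0.334]
wrist_force: [-0.2, -0.6, 0.1]
finger_gap: 69.7
finger_force: 0.0
```

```bash
python3 - <<'E'
from h import *
s=manip.read_state(); print(s["eef_pos"],s["finger_gap"],s["wrist_force"])
p,_=camera("side"); q,_=camera("top"); np.savez("pics/3.npz",p=p,q=q)
a=cv2.resize(p[220:370,180:345,::-1],(440,400),interpolation=cv2.INTER_CUBIC); b=cv2.resize(q[190:270,340:410,::-1],(350,400),interpolation=cv2.INTER_CUBIC)
cv2.imwrite("pics/post.png",np.hstack([a,b]))
E
```

```text
[ 457.79169277 -168.97421456  169.07519112] 69.68957834783775 [-0.18214678 -0.62006845  0.05408446]
```

View pics/post.png

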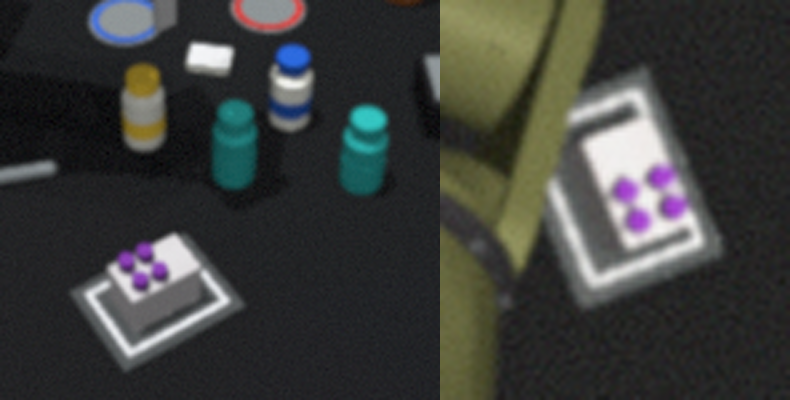

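The block sits flat inside the outline (side crop (155,285), top crop (640,185)), parallel to it. Now the yellow bottle.

>>> {"fn": "jog_arm", "kwargs": {"plan": [0, 0, -0.03, 0, 0, 0, 0, 0, -0.06, 0, 0, 0, 0, 0, -0.08, 0, 0, 0, 0, 0, -0.1, 0, 0, 0, 0, 0, -0.12, 0, 0, 0, 0, 0, -0.135, 0, 0, 0, 0, 0, -0.143, 0, 0, 0, 0, 0, -0.146, 0, 0, 0, 0, 0, -0.146, 0, 0, 0]}}

```text
clock: 14.45
eef_pos: [457.7, -169.1, 22.6]
eef_rot: [3.142, -0.0, 0.333]
wrist_force: [0.1, -0.5, 0.5]
finger_gap: 70.5
finger_force: 0.0
```

>>> {"fn": "jog_arm", "kwargs": {"plan": [0, 0, 0, 0, 0, 0, 0, 0, 0, 0, 0, 0, 0, 0, 0, 0, 0, 0, 0, 0, 0, 0, 0, 0, 0, 0, 0, 0, 0, 0, 0, 0, 0, 0, 0, 0, 0, 0, 0, 0, 0, 0, 0, 0, 0, 0, 0, 0], "claw": 0.03, "force": 12}}

```text
clock: 15.25
eef_pos: [457.8, -168.8, 22.7]
eef_rot: [3.141, -0.0, 0.333]
wrist_force: [-0.8, 0.6, 5.0]
finger_gap: 41.7
finger_force: 12.0
```

>>> {"fn": "jog_arm", "kwargs": {"plan": [0, 0, 0.01, 0, 0, 0, 0, 0, 0.03, 0, 0, 0, 0, 0, 0.06, 0, 0, 0, 0, 0, 0.1, 0, 0, 0, 0.005, 0.01, 0.12, 0, 0, 0, 0.02, 0.045, 0.12, 0, 0, 0, 0.04, 0.085, 0.12, 0, 0, 0, 0.06, 0.125, 0.12, 0, 0, 0, 0.08, 0.17, 0.12, 0, 0, 0, 0.1, 0.21, 0.12, 0, 0, 0, 0.12, 0.25, 0.12, 0, 0, 0, 0.14, 0.295, 0.12, 0, 0, 0, 0.155, 0.33, 0.12, 0, 0, 0, 0.163, 0.346, 0.12, 0, 0, 0, 0.163, 0.347, 0.12, 0, 0, 0, 0.163, 0.347, 0.1, 0, 0, 0, 0.163, 0.347, 0.07, 0, 0, 0, 0.163, 0.347, 0.045, 0, 0, 0, 0.163, 0.347, 0.03, 0, 0, 0, 0.163, 0.347, 0.03, 0, 0, 0]}}

```text
clock: 17.25
eef_pos: [619.6, 177.4, 50.8]
eef_rot: [-3.141, 0.003, 0.333]
wrist_force: [0.1, -0.3, -0.5]
finger_gap: 41.9
finger_force: 12.0
```

>>> {"fn": "jog_arm", "kwargs": {"plan": [0, 0, -0.008, 0, 0, 0, 0, 0, -0.015, 0, 0, 0, 0, 0, -0.02, 0, 0, 0, 0, 0, -0.023, 0, 0, 0, 0, 0, -0.025, 0, 0, 0, 0, 0, -0.025, 0, 0, 0]}}

```text
clock: 17.85
eef_pos: [620.6, 178.3, 27.3]
eef_rot: [-3.142, 0.0, 0.333]
wrist_force: [-0.3, -0.3, -0.2]
finger_gap: 41.2
finger_force: 12.0
```

```bash
python3 - <<'E'
from h import *
s=manip.read_state(); print(s["eef_pos"],s["eef_rot"],s["finger_gap"],s["wrist_force"])
p,_=camera("side"); 
for b in blobs(p,"yellow",90,50,12)[0]: print(b, onplane("side",[b[0]],80)[0].round(1))
cv2.imwrite("pics/y.png",cv2.resize(p[100:200,200:320,::-1],(600,500),interpolation=cv2.INTER_CUBIC))
E
```

```text
[620.63938318 178.30253953  27.3405048 ] [-3.14156855e+00  1.35211765e-04  3.33465268e-01] 41.22120414080485 [-0.26480923 -0.32337043 -0.22757578]
(array([257.6, 171.7]), np.int32(15), array([256, 169,   5,   7], dtype=int32)) [614.9 191.6  80. ]
(array([249.1, 191.8]), np.int32(12), array([248, 190,   4,   5], dtype=int32)) [558.7  81.5  80. ]
```

View pics/y.png

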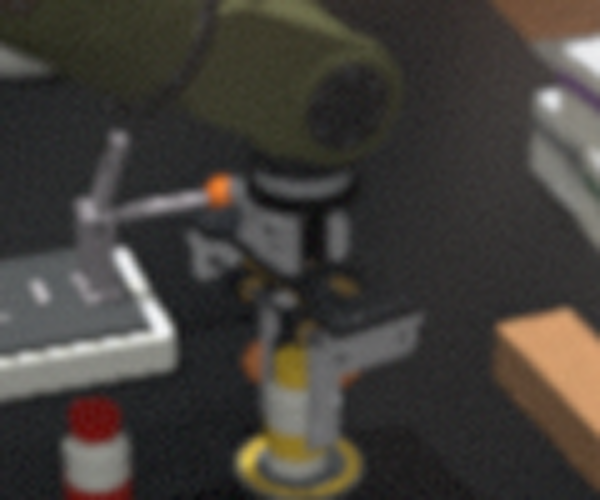

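The yellow bottle is centred over its ring (298,465), about 1 mm above the disc. Lower, release and rise toward the blue bottle.

>>> {"fn": "jog_arm", "kwargs": {"plan": [0, 0, -0.001, 0, 0, 0, 0, 0, -0.0015, 0, 0, 0, 0, 0, -0.0015, 0, 0, 0]}}

```text
clock: 18.2
eef_pos: [620.9, 178.3, 26.8]
eef_rot: [3.141, -0.001, 0.333]
wrist_force: [-1.9, -0.7, 4.6]
finger_gap: 41.3
finger_force: 12.0
```

>>> {"fn": "jog_arm", "kwargs": {"plan": [0, 0, 0, 0, 0, 0, 0, 0, 0, 0, 0, 0, 0, 0, 0, 0, 0, 0, 0, 0, 0, 0, 0, 0, 0, 0, 0.02, 0, 0, 0, 0, 0, 0.05, 0, 0, 0, 0, 0, 0.09, 0, 0, 0, 0, 0, 0.12, 0, 0, 0, 0, 0, 0.14, 0, 0, 0, -0.001, -0.03, 0.14, 0, 0, 0, -0.002, -0.075, 0.14, 0, 0, 0, -0.003, -0.12, 0.14, 0, 0, 0, -0.005, -0.165, 0.14, 0, 0, 0, -0.006, -0.21, 0.14, 0, 0, 0, -0.007, -0.255, 0.14, 0, 0, 0, -0.008, -0.3, 0.14, 0, 0, 0, -0.009, -0.335, 0.14, 0, 0, 0, -0.009, -0.355, 0.14, 0, 0, 0, -0.009, -0.355, 0.14, 0, 0, 0, -0.009, -0.355, 0.14, 0, 0, 0], "claw": 0.07}}

```text
clock: 20.2
eef_pos: [611.8, -175.9, 165.8]
eef_rot: [-3.141, 0.0, 0.334]
wrist_force: [-0.5, 0.4, -0.1]
finger_gap: 70.2
finger_force: 0.0
```

>>> {"fn": "jog_arm", "kwargs": {"plan": [0, 0, -0.03, 0, 0, 0, 0, 0, -0.06, 0, 0, 0, 0, 0, -0.08, 0, 0, 0, 0, 0, -0.1, 0, 0, 0, 0, 0, -0.12, 0, 0, 0, 0, 0, -0.135, 0, 0, 0, 0, 0, -0.141, 0, 0, 0, 0, 0, -0.1435, 0, 0, 0, 0, 0, -0.1435, 0, 0, 0]}}

```text
clock: 21.1
eef_pos: [612.0, -176.5, 22.9]
eef_rot: [3.141, -0.0, 0.334]
wrist_force: [-0.2, 0.1, -0.0]
finger_gap: 70.0
finger_force: 0.0
```

>>> {"fn": "jog_arm", "kwargs": {"plan": [0, 0, 0, 0, 0, 0, 0, 0, 0, 0, 0, 0, 0, 0, 0, 0, 0, 0, 0, 0, 0, 0, 0, 0, 0, 0, 0, 0, 0, 0, 0, 0, 0, 0, 0, 0, 0, 0, 0, 0, 0, 0, 0, 0, 0, 0, 0, 0], "claw": 0.03}}

```text
clock: 21.9
eef_pos: [611.8, -176.8, 22.7]
eef_rot: [3.141, -0.0, 0.333]
wrist_force: [-1.4, -0.3, 4.7]
finger_gap: 41.9
finger_force: 12.0
```

>>> {"fn": "jog_arm", "kwargs": {"plan": [0, 0, 0.01, 0, 0, 0, 0, 0, 0.03, 0, 0, 0, 0, 0, 0.06, 0, 0, 0, 0, 0, 0.1, 0, 0, 0, -0.007, 0.01, 0.12, 0, 0, 0, -0.028, 0.04, 0.12, 0, 0, 0, -0.053, 0.075, 0.12, 0, 0, 0, -0.08, 0.113, 0.12, 0, 0, 0, -0.105, 0.15, 0.12, 0, 0, 0, -0.125, 0.178, 0.12, 0, 0, 0, -0.137, 0.195, 0.12, 0, 0, 0, -0.137, 0.195, 0.12, 0, 0, 0, -0.137, 0.195, 0.1, 0, 0, 0, -0.137, 0.195, 0.07, 0, 0, 0, -0.137, 0.195, 0.045, 0, 0, 0, -0.137, 0.195, 0.025, 0, 0, 0, -0.137, 0.195, 0.013, 0, 0, 0, -0.137, 0.195, 0.008, 0, 0, 0, -0.137, 0.195, 0.005, 0, 0, 0, -0.137, 0.195, 0.005, 0, 0, 0]}}

```text
clock: 23.9
eef_pos: [475.0, 18.2, 27.8]
eef_rot: [3.141, -0.001, 0.333]
wrist_force: [-0.6, -1.1, -1.3]
finger_gap: 42.0
finger_force: 12.0
```

>>> {"fn": "jog_arm", "kwargs": {"plan": [0, 0, -0.001, 0, 0, 0, 0, 0, -0.0015, 0, 0, 0, 0, 0, -0.0015, 0, 0, 0]}}

```text
clock: 24.2
eef_pos: [475.1, 18.3, 26.6]
eef_rot: [3.141, -0.001, 0.334]
wrist_force: [-0.8, 0.4, 3.9]
finger_gap: 41.9
finger_force: 12.0
```

>>> {"fn": "jog_arm", "kwargs": {"plan": [0, 0, 0, 0, 0, 0, 0, 0, 0, 0, 0, 0, 0, 0, 0, 0, 0, 0, 0, 0, 0, 0, 0, 0, 0, 0, 0.02, 0, 0, 0, 0, 0, 0.05, 0, 0, 0, 0, 0, 0.09, 0, 0, 0, 0, 0, 0.12, 0, 0, 0, 0, 0, 0.14, 0, 0, 0, 0, 0.03, 0.14, 0, 0, 0, 0.001, 0.07, 0.14, 0, 0, 0, 0.002, 0.11, 0.14, 0, 0, 0, 0.002, 0.137, 0.14, 0, 0, 0, 0.002, 0.137, 0.14, 0, 0, 0, 0.002, 0.137, 0.11, 0, 0, 0, 0.002, 0.137, 0.08, 0, 0, 0, 0.002, 0.137, 0.05, 0, 0, 0, 0.002, 0.137, 0.025, 0, 0, 0, 0.002, 0.137, 0.005, 0, 0, 0, 0.002, 0.137, -0.0035, 0, 0, 0], "claw": 0.07}}

```text
clock: 26.2
eef_pos: [475.9, 154.4, 20.8]
eef_rot: [-3.141, 0.003, 0.333]
wrist_force: [0.1, 0.0, 0.0]
finger_gap: 70.4
finger_force: 0.0
```

>>> {"fn": "jog_arm", "kwargs": {"plan": [0, 0, 0, 0, 0, 0, 0, 0, 0, 0, 0, 0, 0, 0, 0, 0, 0, 0, 0, 0, 0, 0, 0, 0, 0, 0, 0, 0, 0, 0, 0, 0, 0, 0, 0, 0, 0, 0, 0, 0, 0, 0, 0, 0, 0, 0, 0, 0, 0, 0, 0, 0, 0, 0], "claw": 0.03}}

```text
clock: 27.1
eef_pos: [477.2, 155.4, 23.3]
eef_rot: [3.141, -0.001, 0.333]
wrist_force: [-1.0, -1.1, 6.5]
finger_gap: 41.3
finger_force: 12.0
```

>>> {"fn": "jog_arm", "kwargs": {"plan": [0, 0, 0.01, 0, 0, 0, 0, 0, 0.03, 0, 0, 0, 0, 0, 0.06, 0, 0, 0, 0, 0, 0.1, 0, 0, 0, 0.01, -0.01, 0.12, 0, 0, 0, 0.035, -0.033, 0.12, 0, 0, 0, 0.065, -0.061, 0.12, 0, 0, 0, 0.095, -0.09, 0.12, 0, 0, 0, 0.125, -0.118, 0.12, 0, 0, 0, 0.15, -0.141, 0.12, 0, 0, 0, 0.165, -0.155, 0.12, 0, 0, 0, 0.165, -0.155, 0.12, 0, 0, 0, 0.165, -0.155, 0.1, 0, 0, 0, 0.165, -0.155, 0.07, 0, 0, 0, 0.165, -0.155, 0.045, 0, 0, 0, 0.165, -0.155, 0.025, 0, 0, 0, 0.165, -0.155, 0.013, 0, 0, 0, 0.165, -0.155, 0.008, 0, 0, 0, 0.165, -0.155, 0.005, 0, 0, 0, 0.165, -0.155, 0.005, 0, 0, 0]}}

```text
clock: 29.1
eef_pos: [641.9, 0.4, 28.1]
eef_rot: [3.141, -0.001, 0.333]
wrist_force: [0.4, 0.9, 0.1]
finger_gap: 41.7
finger_force: 12.0
```

>>> {"fn": "jog_arm", "kwargs": {"plan": [0, 0, -0.001, 0, 0, 0, 0, 0, -0.0015, 0, 0, 0, 0, 0, -0.0015, 0, 0, 0]}}

```text
clock: 29.4
eef_pos: [642.2, 0.3, 27.4]
eef_rot: [3.141, -0.002, 0.333]
wrist_force: [-3.1, 0.7, 6.1]
finger_gap: 42.0
finger_force: 12.0
```

>>> {"fn": "jog_arm", "kwargs": {"plan": [0, 0, 0, 0, 0, 0, 0, 0, 0, 0, 0, 0, 0, 0, 0, 0, 0, 0, 0, 0, 0, 0, 0, 0, 0, 0, 0.02, 0, 0, 0, 0, 0, 0.05, 0, 0, 0, 0, 0, 0.09, 0, 0, 0, 0, 0, 0.13, 0, 0, 0, 0, 0, 0.17, 0, 0, 0, -0.03, 0.03, 0.2, 0, 0, 0, -0.06, 0.06, 0.22, 0, 0, 0, -0.09, 0.09, 0.22, 0, 0, 0, -0.12, 0.12, 0.22, 0, 0, 0, -0.15, 0.15, 0.22, 0, 0, 0, -0.19, 0.18, 0.22, 0, 0, 0, -0.22, 0.21, 0.22, 0, 0, 0, -0.25, 0.24, 0.22, 0, 0, 0, -0.29, 0.28, 0.22, 0, 0, 0, -0.33, 0.31, 0.22, 0, 0, 0, -0.36, 0.35, 0.22, 0, 0, 0], "claw": 0.07}}

```text
clock: 31.4
eef_pos: [283.7, 346.0, 246.4]
eef_rot: [-3.141, -0.001, 0.333]
wrist_force: [2.0, 0.1, -0.8]
finger_gap: 69.9
finger_force: 0.0
```

>>> {"fn": "jog_arm", "kwargs": {"plan": [-0.02, 0.04, 0, 0, 0, 0, -0.05, 0.08, 0, 0, 0, 0, -0.05, 0.12, 0, 0, 0, 0, -0.05, 0.15, 0, 0, 0, 0, -0.05, 0.15, 0, 0, 0, 0, -0.05, 0.15, 0, 0, 0, 0]}}

```text
clock: 32.0
eef_pos: [235.4, 495.3, 245.5]
eef_rot: [3.141, 0.001, 0.334]
wrist_force: [-0.3, -0.3, 0.2]
finger_gap: 70.0
finger_force: 0.0
```

```bash
python3 - <<'E'
from h import *
print(manip.read_state()["eef_pos"],manip.read_state()["clock"])
p,_=camera("top"); q,_=camera("side"); np.savez("pics/4.npz",p=p,q=q)
for c in("red","yellow","blue"):
    for n,im,z in(("top",p,85),("side",q,79)):
        for b in blobs(im,c)[0]:
            if b[0][1]>130 and b[2][1]>110: print(c,n,b[0],b[1],b[2],"cap@",onplane(n,[b[0]],z)[0,:2].round(1))
g=cv2.cvtColor(p,cv2.COLOR_RGB2HSV); m=cv2.inRange(g,(125,60,40),(160,255,255)); m[:190]=0;m[:,:330]=0
k,l,s,c=cv2.connectedComponentsWithStats(m); print("caps",[onplane("top",[c[i]],63)[0,:2].round(1) for i in range(1,k) if s[i,4]>5])
a=cv2.resize(p[130:265,90:410,::-1],(800,338),interpolation=cv2.INTER_CUBIC); b=cv2.resize(q[100:370,150:390,::-1],(320,360))[:262]
o=np.zeros((600,800,3),np.uint8); o[:338]=a; o[338:,:320]=b; o[338:,330:730]=cv2.resize(q[120:240,190:330,::-1],(400,262)) ; cv2.imwrite("pics/fin.png",o)
E
```

```text
[235.44970384 495.25398775 245.47419561] 32.0
red top [252.5 159.8] 255 [240 149  26  25] cap@ [625.3  -1.1]
red side [280.5 201.4] 100 [275 197  12  10] cap@ [640.7   9.4]
red side [280.1 222.3] 148 [268 216  26  15] cap@ [609.6 -88.5]
yellow top [195.8 166.4] 255 [185 156  25  25] cap@ [607.9 167.7]
yellow top [199.1 171. ] 15 [195 167   8   7] cap@ [593.7 157.7]
yellow side [259. 172.] 62 [254 169  11   8] cap@ [619.5 190.1]
yellow side [259.6 192.1] 87 [248 186  24  14] cap@ [590.9  73.3]
blue top [247.3 211.8] 272 [235 201  26  26] cap@ [469.6  16.6]
blue side [225.9 205.7] 110 [220 201  13  11] cap@ [473.3  27.6]
blue side [227.3 226.9] 157 [215 219  25  17] cap@ [457.9 -72.7]
caps [array([ 426. , -388.2]), array([ 417.4, -365.8]), array([ 408.2, -393.8]), array([ 400.2, -371.2])]
```

View pics/fin.png

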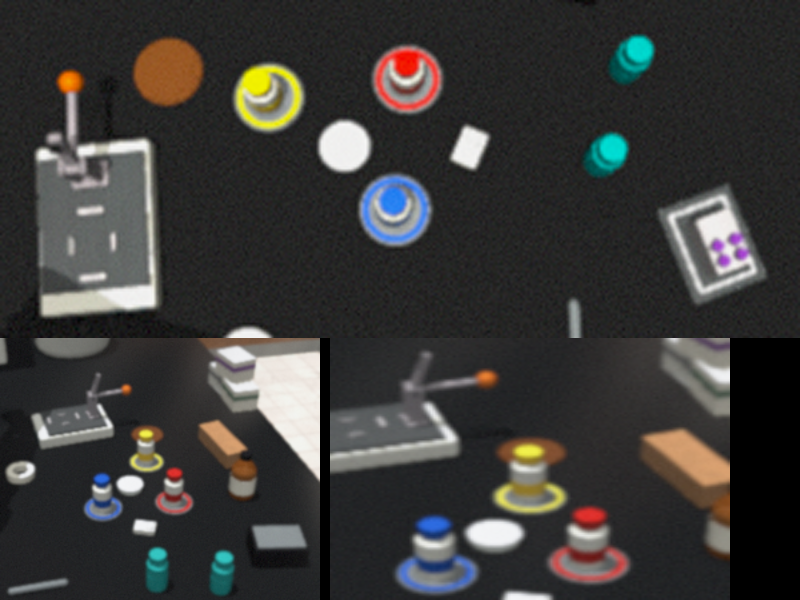

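The view shows all three bottles upright inside their own rings (yellow (269,97), red (407,78), blue (395,208)). The block is inside the outline (722,240) and the clamp is open, with the look-alikes untouched. One last numeric check of the caps against the rings, then hand in.

```bash
python3 - <<'E'
from h import *
p=np.load("pics/4.npz")["p"]; h=cv2.cvtColor(p,cv2.COLOR_RGB2HSV); ok=True
for c,ring in(("red",(643.4,-1.1)),("yellow",(622.8,176.1)),("blue",(476.1,17.2))):
    m=np.zeros(p.shape[:2],np.uint8)
    for a,b in HUE[c]: m|=cv2.inRange(h,(a,120,70),(b,255,255))
    m=cv2.morphologyEx(m,cv2.MORPH_OPEN,cv2.getStructuringElement(cv2.MORPH_ELLIPSE,(7,7)))
    m[:130]=0; n,l,s,ce=cv2.connectedComponentsWithStats(m); i=1+s[1:,4].argmax()
    q=onplane("top",[ce[i]],89)[0,:2]; e=q-ring; print(c,s[i],q.round(1),e.round(1)); ok&=np.hypot(*e)<8
print(ok)
if ok: print(manip.sign_off())
E
```

```text
red [247 149  11  12  97] [ 6.403e+02 -3.000e-01] [-3.1  0.8]
yellow [187 156  11  12 105] [621.4 178.3] [-1.4  2.2]
blue [242 204  10  12  91] [475.7  18.6] [-0.4  1.4]
True
the job is handed in; nothing more can be done
None
```

I handed the job in at about 32 s: the clamp is open, the block is flat in its outline on the loading plate (about 2 mm off centre), and each bottle is upright in its own ring, within about 4 mm of centre by the last camera check; no verdict came back.

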